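# Pour the spacers into the kit box and shut its lid

## Robot

A 7-joint arm with a two-finger parallel gripper is mounted at the origin on the work surface. World frame = base frame: x ahead of the robot, y to its left, z up, the work surface at z = 0. Lengths are in m, angles in rad, forces in N, time in s.
With the tool pointing down it reaches from about 0.4 to 0.875 m from the base axis. Payload 19.3 kg.
Tool frame: the origin (TCP) lies at the very end of the fingers, on their centre line; the grasp point (between the pads) lies 19 mm behind it; z points along the fingers, y is the line along which they close (so a half turn about z gives the same grasp; the last joint's range is limited). The gripper opens to 85 mm and grips with 20 to 120 N. Pads are 22 mm wide; open, the fingers measure 114 mm over their backs; the gripper's body (76 mm by 85 mm) begins 54 mm behind the grasp point. The pads swing forward as they close: fully open they stand 13 mm farther back than shut.
Start: joints at [1.097, 0.521, -0.036, 1.599, 0.021, 1.021, -0.113], TCP at [0.246, -0.575, 0.231] pointing down, gripper open.
Joint ranges: [-2.91, 2.91], [-0.3, 2.13], [-1.5, 1.42], [0.17, 2.43], [-1.26, 4.41], [0.16, 1.93], [-2.52, 2.52]. Speed limits (rad/s): [1.89, 1.89, 2.39, 2.39, 3.01, 3.01, 3.01].

## Interface

Orientations are given as [roll, pitch, yaw] about the fixed x, y, z axes, in that order (R = Rz(yaw) Ry(pitch) Rx(roll)).
In Python, from workcell import monitor, optics, workorder gives the robot as it stands.
- The arm moves only by the tool apply_moves, never from a script. Its arguments are lists of equal length, an entry for each row: "linear": the shift along the tool's x, y, z each as a share of 0.1 m, from -1 to 1, a list of three; "delta_rot": the turn, a rotation vector about the tool's x, y, z each as a share of 120 degrees, from -1 to 1, a list of three. A call has exactly 5 rows; each row is the pose to reach, as a shift and turn from the pose commanded when the call began, along the tool's axes at that moment; what a row does not reach only later rows make up. A row lasts 1/12 s, in which the tool goes at most 41.7 mm and 7.16 degrees, less where a joint would pass 70% of its speed; a pose out of reach is approached as far as the arm can. A call with a number of a shift or a turn outside -1 to 1 is refused whole. A call with a gripper value outside its range is refused whole. "gripper" is the opening, from -1 (shut) to 1 (fully open), set as the call begins (left out, the last holds). The fingers move at their own pace and stop on an object; "force" is the grip in N (left out, the last holds). Time passes only in rows, so rows that repeat a pose let the fingers close, or fill a call up. It gives the time, the measured TCP pose, the force, the opening and the grip force at its end, in the units of the state.
- monitor.observe(): the state, without advancing time (a new reading comes with each control period).
- optics.grab_frame(name): name is "scene" or "side" or "wrist"; returns (picture, depth): 384x512x3 uint8, red, green, blue; 384x512 float32, m along the optical axis (not along the pixel's ray), 0 where there is no reading.
- optics.camera_info(name): a dict with "fx", "fy", "cx", "cy" (pixels), "rvec" (rotation vector, rad) and "tvec" (3), from world to camera coordinates, as OpenCV has them; the wrist camera has in their place "T_tool_cam" (4x4, takes a point from camera to tool coordinates, whose origin is the TCP and whose axes are the flange's). Camera axes: x right, y down, z forward; pixel columns grow to the right and rows downward; lengths in m; the calibration is good to about 2 mm. A picture is of the moment at which its call begins: read the wrist's pose just before it. camera_info takes no time and is no camera call.
- workorder.job_done(): hands the job in; it is judged then, once.
The state is a dict: "clock": time; "qpos": joint angles; "qd": joint speeds; "joint_efforts": joint torques, N m; "position": TCP position; "tool_rot": TCP orientation; "force": force on the tool from outside, world axes, zero at the start; "moment": the same for the moment, N m; "grip_width": finger opening in m; "finger_force": force on a finger pad.
Only numpy, scipy, OpenCV 4.12 (cv2) and the standard library are available. Lean on these libraries where they do the work, as an engineer would, in place of code of your own. Each camera call takes 0.05 s, during which the arm holds its last target. There are 200 camera calls.

## Task

Pick up the red cup and pour all six brass spacers from it into the yellow kit box, then stand the empty cup upright on the bench without dropping it. After that, shut the kit box's lid and press it down until it is fully home; leave the white cup and everything else on the bench where it is.

Things in the scene. Friction and masses are not known exactly. Their poses are not given: they have to be found in the camera images.
- red_cup: red tapered plastic cup, open at the top, outer diameter 50 mm at the foot, 72 mm at the rim, 85 mm high, wall 3 mm, floor 4 mm thick; origin at the centre of its underside, z up through the mouth; weighs about 60 g, loose; holds the six spacers at the start
- red_cup_rim (a point): centre of the red cup's mouth, 85 mm above its underside
- spacer1: brass spacer, a short cylinder 16 mm in diameter and 14 mm long with a dark bore, about 20 g; origin at its centre, z along its axis
- spacer2: brass spacer, a short cylinder 16 mm in diameter and 14 mm long with a dark bore, about 20 g; origin at its centre, z along its axis
- spacer3: brass spacer, a short cylinder 16 mm in diameter and 14 mm long with a dark bore, about 20 g; origin at its centre, z along its axis
- spacer4: brass spacer, a short cylinder 16 mm in diameter and 14 mm long with a dark bore, about 20 g; origin at its centre, z along its axis
- spacer5: brass spacer, a short cylinder 16 mm in diameter and 14 mm long with a dark bore, about 20 g; origin at its centre, z along its axis
- spacer6: brass spacer, a short cylinder 16 mm in diameter and 14 mm long with a dark bore, about 20 g; origin at its centre, z along its axis
- kit_box: yellow open-topped kit box screwed to the bench, outer 130 mm (its x) by 150 mm (its y), 60 mm high, walls and floor 5 mm; origin at the centre of its underside, z up; the lid is hinged along its +x rim and stands open at the start. Screw flanges 4 mm high stick out 30 mm from its +y and -y sides
- kit_lid (a joint): angle of the kit box's lid: 0 is shut flat on the rim, grows as it opens to about 1.9; near 1.6 it stands upright. A stiff hinge (about 2 N at the free edge) holds it wherever it is left, and it only shuts if pushed all the way.
- lid_edge (a point): middle of the lid's free edge, 130 mm from the hinge, on the face that is on top when shut (at the root of a tab 40 mm wide that sticks out 12 mm). The lid is a yellow frame with a clear pane, 150 mm wide and 6 mm thick. z is the outward normal of that face, x points from the free edge to the hinge
- lid_hinge (a point): middle of the lid's hinge line, at the height of the box rim (60 mm above the bench); the hinge runs along the box's y
- white_cup: white empty tapered plastic cup, open at the top, outer diameter 50 mm at the foot, 72 mm at the rim, 85 mm high, wall 3 mm, floor 4 mm thick; origin at the centre of its underside, z up through the mouth; a bystander
- tape_roll: blue roll-shaped ring lying flat, 90 mm outside and 72 mm inside diameter, 25 mm high; origin at the centre of its underside; a bystander
- carton: small closed cardboard carton, 90 mm (x) by 70 mm (y), 60 mm high; origin at the centre of its underside; a bystander
- screwdriver: screwdriver lying on the bench along its x; a bystander
- wrench: wrench lying on the bench along its x; a bystander
Mind the look-alikes: they are no part of the job. There is more than one size of the red_cup; the one meant has the size given above.

How it is judged:
On the way, in this order (a step that is already met when the one before it is completed fails the run):
1. the red cup is held in the gripper and tipped over the kit box (contact force between the fingers and red_cup above 0.5 N and angle between red_cup's own z axis and vertical above 0.8 rad and horizontal distance between red_cup_rim and kit_box below 0.13 m and height (world z) of red_cup_rim above 0.05 m), for 0.05 s.
2. all six spacers lie inside the kit box (x of spacer1 in the frame of kit_box between -0.06 and 0.06 m and y of spacer1 in the frame of kit_box between -0.07 and 0.07 m and z of spacer1 in the frame of kit_box between 0.005 and 0.058 m and x of spacer2 in the frame of kit_box between -0.06 and 0.06 m and y of spacer2 in the frame of kit_box between -0.07 and 0.07 m and z of spacer2 in the frame of kit_box between 0.005 and 0.058 m and x of spacer3 in the frame of kit_box between -0.06 and 0.06 m and y of spacer3 in the frame of kit_box between -0.07 and 0.07 m and z of spacer3 in the frame of kit_box between 0.005 and 0.058 m and x of spacer4 in the frame of kit_box between -0.06 and 0.06 m and y of spacer4 in the frame of kit_box between -0.07 and 0.07 m and z of spacer4 in the frame of kit_box between 0.005 and 0.058 m and x of spacer5 in the frame of kit_box between -0.06 and 0.06 m and y of spacer5 in the frame of kit_box between -0.07 and 0.07 m and z of spacer5 in the frame of kit_box between 0.005 and 0.058 m and x of spacer6 in the frame of kit_box between -0.06 and 0.06 m and y of spacer6 in the frame of kit_box between -0.07 and 0.07 m and z of spacer6 in the frame of kit_box between 0.005 and 0.058 m), for 0.1 s.
3. the red cup stands upright on the bench, let go (angle between red_cup's own z axis and vertical below 0.15 rad and height (world z) of red_cup below 0.008 m and contact force between the fingers and red_cup below 0.05 N and linear speed of red_cup below 0.03 m/s), for 0.2 s.
4. the lid is shut fully home (value of joint kit_lid below 0.04 rad), for 0.2 s.
At the end, for the whole second after the job is handed in: All six spacers are inside the kit box (centres within its walls and below its rim), the lid is shut to within 0.04 rad (5 mm at its free edge), and the red cup stands on the bench, within 0.15 rad of upright, at rest and let go (all of step 2 and all of step 3 and value of joint kit_lid below 0.04 rad); the robot touches nothing.
It fails at once if the red cup is dropped (falls freely faster than 0.7 m/s, about 25 mm) (contact force between the fingers and red_cup below 0.01 N and linear speed of red_cup above 0.7 m/s).
It fails at once if the white cup is knocked over (tilted past 0.5 rad) or shifted by more than 40 mm (angle between white_cup's own z axis and vertical above 0.5 rad or distance of white_cup from where it was at the start of the episode above 0.04 m).
It fails at once if the tape roll, small carton, screwdriver or wrench is shifted by more than 40 mm (distance of any of tape_roll, carton, screwdriver, wrench from where it was at the start of the episode above 0.04 m).
It also fails if it takes over 72 s, if anything falls off the work surface, if the arm or the gripper's body presses on something with over 40 N, if the wrist force passes 120 N, or if a joint passes its speed limit or range.

## Working session

There is one attempt and no reset: what is moved stays moved. The work goes in short steps, Python scripts to look and compute and a tool call to move; the robot and the scene stay as the last step left them, time stands still between calls to the robot, and variables do not carry over. Pictures are saved under pics/ and viewed, at most 10 in all, crops included, and the job is handed in when it is done.

Besides the shell and the picture viewer there is one more tool, called after "Emit:" in YAML: its name, and indented under it one key for each argument. apply_moves: Moves the arm, as the interface text tells. Its arguments: {"type":"object","properties":{"linear":{"type":"array"},"delta_rot":{"type":"array"},"gripper":{"type":"number"},"force":{"type":"number"}},"required":["linear","delta_rot"]}

```bash
mkdir -p pics; cat > h.py <<'E'
import numpy as np, cv2
from scipy.spatial.transform import Rotation as R
from workcell import monitor, optics, workorder
def cam(name):
    i=optics.camera_info(name); s=monitor.observe(); K=np.array([[i['fx'],0,i['cx']],[0,i['fy'],i['cy']],[0,0,1]])
    if 'rvec' in i:
        Rm=cv2.Rodrigues(np.array(i['rvec'],float))[0]; t=np.array(i['tvec'],float).ravel()
        T=np.eye(4); T[:3,:3]=Rm.T; T[:3,3]=-Rm.T@t
    else:
        W=np.eye(4); W[:3,:3]=R.from_euler('xyz',s['tool_rot']).as_matrix(); W[:3,3]=s['position']
        T=W@np.array(i['T_tool_cam'])
    return K,T
def grab(name,fn=None):
    K,T=cam(name); im,d=optics.grab_frame(name)
    if fn: cv2.imwrite('pics/'+fn,im[:,:,::-1])
    v,u=np.mgrid[:384,:512]; 
    P=np.stack([(u-K[0,2])/K[0,0]*d,(v-K[1,2])/K[1,1]*d,d],-1)@T[:3,:3].T+T[:3,3]
    P[d==0]=np.nan
    return im,P
E
python3 - <<'E'
from h import *
a={}
for n in('scene','side','wrist'):
    im,P=grab(n,n+'0.png'); np.savez('pics/'+n+'0.npz',im=im,P=P); a[n]=im
    print(n,cam(n)[1].round(2).tolist())
c=cv2.vconcat([cv2.hconcat([a['scene'],a['side']])])
print(monitor.observe())
E
```

```text
scene [[0.87, 0.38, -0.32, 0.86], [0.5, -0.68, 0.53, -0.6], [-0.02, -0.62, -0.78, 0.98], [0.0, 0.0, 0.0, 1.0]]
side [[-0.75, -0.48, 0.46, 0.04], [-0.67, 0.52, -0.53, 0.54], [0.02, -0.7, -0.71, 0.8], [0.0, 0.0, 0.0, 1.0]]
wrist [[0.39, -0.88, -0.26, 0.31], [-0.92, -0.38, -0.11, -0.55], [-0.0, 0.29, -0.96, 0.37], [0.0, 0.0, 0.0, 1.0]]
{'clock': 0.15, 'qpos': array([ 1.09680664,  0.52191168, -0.03633218,  1.59988824,  0.02119909,
        1.02106897, -0.11280295]), 'qd': array([ 7.76572967e-04, -1.18143780e-03,  3.03721636e-03, -2.23328547e-03,
       -7.26126202e-04,  2.05744359e-03, -3.33255234e-05]), 'joint_efforts': array([ 2.78482621e-03, -9.27385855e+01,  1.98106036e+00, -3.70051289e+01,
        1.80005003e-02,  6.44781700e-03,  2.60784981e-05]), 'position': array([ 0.2454411 , -0.57451142,  0.23083233]), 'tool_rot': array([-3.14070302e+00,  5.60377256e-05,  4.03778294e-01]), 'force': array([-0.36124108, -0.06259606,  0.783282  ]), 'moment': array([0.03605286, 0.00790939, 0.00679936]), 'finger_force': 0.0, 'grip_width': 0.08576466572283717}
```

View pics/scene0.png

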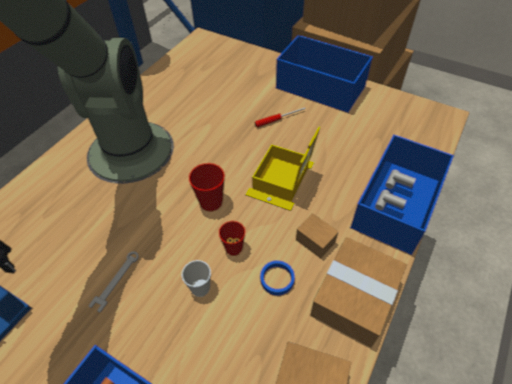

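View pics/side0.png

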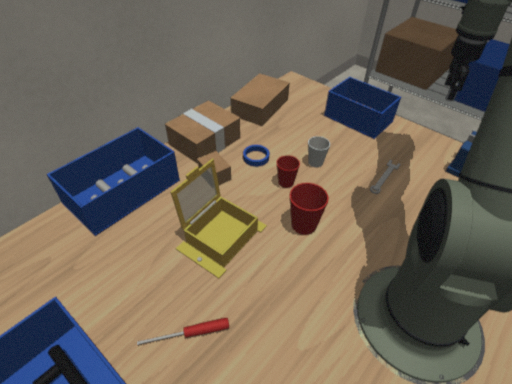

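The scene view shows the red cup with spacers at (232,238). The larger red decoy is at (208,187), the white cup at (197,278), the box at (281,172) with its lid on the right, the carton at (317,235) and the tape at (278,278). Next I'll measure them from depth.

```bash
cat > m.py <<'E'
from h import *
from scipy.optimize import least_squares
from scipy import ndimage
def circ(p):
    f=least_squares(lambda q:np.hypot(p[:,0]-q[0],p[:,1]-q[1])-q[2],[*p.mean(0)[:2],.035],loss='soft_l1',f_scale=.002); return f.x.round(4)
for n in('scene','side'):
    z=np.load(f'pics/{n}0.npz'); im,P=z['im'],z['P']; h=cv2.cvtColor(im,cv2.COLOR_RGB2HSV).astype(int); H,S,V=h[...,0],h[...,1],h[...,2]
    ok=(P[...,0]>.2)&(P[...,0]<1)&(abs(P[...,1])<.7)&(P[...,2]>.003)&(P[...,2]<.3)
    for nm,m in dict(red=((H<6)|(H>174))&(S>150),blue=(H>105)&(H<125)&(S>150),white=(S<60)&(V>90),yel=(H>22)&(H<33)&(S>170)).items():
        l,k=ndimage.label(m&ok)
        for j in range(1,k+1):
            q=P[l==j]
            if len(q)<80: continue
            zt=np.percentile(q[:,2],98); top=q[q[:,2]>zt-.005]
            v,u=np.where(l==j)
            print(n,nm,len(q),'px',u.mean().round(),v.mean().round(),'top',zt.round(3),'circ',circ(top),'min',q.min(0).round(3),'max',q.max(0).round(3))
    y=P[(H>22)&(H<33)&(S>170)&ok]
    for lo,hi in((.054,.066),(.003,.008)):
        s=y[(y[:,2]>lo)&(y[:,2]<hi)]; r=cv2.minAreaRect(s[:,:2].astype(np.float32)); print('yel',lo,r)
    t=y[y[:,2]>.09]; print('lid pts',len(t),t.mean(0).round(3),np.linalg.svd(t-t.mean(0),full_matrices=False)[2].round(3).tolist(), t[np.argmax(t[:,2])])
E
python3 m.py
```

```text
scene red 146 px 267.0 120.0 top 0.03 circ [0.1398 0.4777 0.2491] min [0.312 0.3   0.011] max [0.378 0.385 0.032]
scene red 1213 px 208.0 185.0 top 0.124 circ [ 0.3631 -0.0467  0.0479] min [ 0.313 -0.096  0.007] max [0.415 0.003 0.126]
scene red 547 px 232.0 236.0 top 0.086 circ [ 0.5078 -0.1483  0.0336] min [ 0.473 -0.183  0.01 ] max [ 0.541 -0.113  0.089]
scene blue 2837 px 317.0 81.0 top 0.133 circ [0.4244 0.6624 0.1523] min [0.272 0.525 0.003] max [0.574 0.7   0.136]
scene blue 6183 px 403.0 194.0 top 0.122 circ [0.8562 0.215  0.1437] min [0.763 0.068 0.003] max [0.939 0.373 0.127]
scene blue 330 px 277.0 277.0 top 0.03 circ [ 0.657  -0.1753  0.0402] min [ 0.614 -0.218  0.009] max [ 0.7   -0.133  0.03 ]
scene blue 1593 px 103.0 370.0 top 0.112 circ [ 0.4853 -0.6059  0.0729] min [ 0.412 -0.63   0.003] max [ 0.562 -0.544  0.116]
scene white 217 px 399.0 178.0 top 0.075 circ [  4.4484 101.1117 100.9072] min [0.801 0.241 0.042] max [0.871 0.304 0.077]
scene white 249 px 389.0 199.0 top 0.075 circ [0.8451 0.3564 0.178 ] min [0.8   0.15  0.009] max [0.871 0.244 0.076]
scene white 388 p
[... 2697 characters left out ...]
), 0.0)
yel 0.003 ((0.0, 0.0), (0.0, 0.0), 0.0)m.py:20: RuntimeWarning: Mean of empty slice.
  t=y[y[:,2]>.09]; print('lid pts',len(t),t.mean(0).round(3),np.linalg.svd(t-t.mean(0),full_matrices=False)[2].round(3).tolist(), t[np.argmax(t[:,2])])
  ret = um.true_divide(
Traceback (most recent call last):
  File "m.py", line 20, in <module>
    t=y[y[:,2]>.09]; print('lid pts',len(t),t.mean(0).round(3),np.linalg.svd(t-t.mean(0),full_matrices=False)[2].round(3).tolist(), t[np.argmax(t[:,2])])
                                                                                                                                      ~~~~~~~~~^^^^^^^^
ValueError: attempt to get argmax of an empty sequence
```

The target cup is at (0.507, -0.148) with its top at 0.085 m, which matches the given size. The box is centred near (0.505, 0.14) with yaw of about 0.1. I'll make a few moves towards the cup, logging joints against poses to identify the kinematics.

Emit:
apply_moves:
  linear:
    - [0.2,-0.14,0]
    - [0.4,-0.28,0]
    - [0.6,-0.42,0]
    - [0.8,-0.56,0]
    - [1,-0.7,0]
  delta_rot:
    - [0,0.03,0]
    - [0,0.06,0]
    - [0,0.09,0]
    - [0,0.12,0]
    - [0,0.15,0]
  gripper: 1

```text
clock: 0.57
position: [0.3105, -0.4701, 0.2314]
tool_rot: [3.141, -0.317, 0.404]
force: [-0.3, -0.4, -0.2]
grip_width: 0.0856
finger_force: 0.0
```

```bash
cat > log.py <<'E'
from h import *
import json,sys
s=monitor.observe(); r=[*s['qpos'],*s['position'],*s['tool_rot']]
open('log.jsonl','a').write(json.dumps([float(x) for x in r])+'\n')
print(round(s['clock'],2),np.round(r,3))
E
echo '[1.09680664,0.52191168,-0.03633218,1.59988824,0.02119909,1.02106897,-0.11280295,0.2454411,-0.57451142,0.23083233,-3.14070302,0.000056,0.403778]' > log.jsonl; python3 log.py
python3 - <<'E'
from h import *
for n in('scene','side'):
    z=np.load(f'pics/{n}0.npz'); im,P=z['im'],z['P']; h=cv2.cvtColor(im,cv2.COLOR_RGB2HSV).astype(int); H,S=h[...,0],h[...,1]
    B=(P[...,0]>.38)&(P[...,0]<.62)&(P[...,1]>0.02)&(P[...,1]<.29)
    y=P[B&(S>120)&(H>18)&(H<36)]
    for lo,hi in((.055,.064),):
        s=y[(y[:,2]>lo)&(y[:,2]<hi)]; print(n,len(s),cv2.minAreaRect(s[:,:2].astype(np.float32)))
    t=y[y[:,2]>.08]; m=t.mean(0); print('lid',len(t),m.round(3),np.linalg.svd(t-m,full_matrices=False)[2][2].round(3),t[:,2].max())
    B=(P[...,0]>.54)&(P[...,0]<.72)&(P[...,1]>-.09)&(P[...,1]<.04)&(P[...,2]>.052)&(P[...,2]<.07)
    c=P[B]; print('carton',len(c),cv2.minAreaRect(c[:,:2].astype(np.float32)))
E
```

```text
0.57 [ 1.22   0.434 -0.212  1.798 -0.29   0.894  0.042  0.311 -0.47   0.231
  3.141 -0.317  0.404]
scene 261 ((0.5054371356964111, 0.13995321094989777), (0.13745436072349548, 0.15443485975265503), 5.487060070037842)
lid 247 [0.583 0.133 0.156] [ 0.99   0.092 -0.106] 0.20636602261723702
carton 611 ((0.6886401176452637, -0.015897952020168304), (0.07244978100061417, 0.07788168638944626), 77.8089599609375)
side 396 ((0.5026488304138184, 0.13891081511974335), (0.1331215351819992, 0.15414506196975708), 5.272690296173096)
lid 539 [0.579 0.154 0.165] [-0.987 -0.099  0.124] 0.20293130197042064
carton 256 ((0.6856127381324768, -0.015436731278896332), (0.06891896575689316, 0.07848270237445831), 80.61812591552734)
```

```bash
cat > go.py <<'E'
# plan relative move: go.py x y z lean(deg) [az] ; tool z = lean from straight down toward +y (tipping about world x), tool y = world +x rotated by az
from h import *
def target(lean,az=0):
    l=np.radians(lean); z=np.array([0,np.sin(l),-np.cos(l)]); y=np.array([1.,0,0]); x=np.cross(y,z)
    return R.from_euler('z',az,degrees=True)*R.from_matrix(np.stack([x,y,z],1))
def plan(p,Rt,s=None):
    s=s or monitor.observe(); R0=R.from_euler('xyz',s['tool_rot'])
    return R0.inv().apply(np.array(p)-s['position'])/.1,(R0.inv()*Rt).as_rotvec(degrees=True)/120
if __name__=='__main__':
    import sys; a=list(map(float,sys.argv[1:])); l,r=plan(a[:3],target(*a[3:])); print('lin',l.round(3),'rot',r.round(3))
E
python3 go.py .507 -.26 .22 45
```

```text
lin [ 2.466 -1.161  0.928] rot [ 0.294  0.198 -0.479]
```

Emit:
apply_moves:
  linear:
    - [0.2,-0.1,0.08]
    - [0.4,-0.2,0.16]
    - [0.6,-0.3,0.24]
    - [0.8,-0.4,0.32]
    - [1,-0.5,0.4]
  delta_rot:
    - [0.03,0.02,-0.05]
    - [0.06,0.04,-0.1]
    - [0.09,0.06,-0.15]
    - [0.12,0.08,-0.19]
    - [0.14,0.1,-0.23]

```text
clock: 0.98
position: [0.3896, -0.3826, 0.224]
tool_rot: [-3.063, -0.55, 0.927]
force: [0.5, -0.1, -0.3]
grip_width: 0.0855
finger_force: 0.0
```

```bash
python3 log.py; python3 go.py .507 -.26 .22 45
```

```text
0.98 [ 1.227  0.596 -0.406  1.661 -0.319  1.154  0.404  0.39  -0.383  0.224
 -3.063 -0.55   0.927]
lin [1.416 0.274 0.896] rot [ 0.154  0.099 -0.245]
```

Emit:
apply_moves:
  linear:
    - [0.2,0.04,0.12]
    - [0.4,0.08,0.24]
    - [0.6,0.12,0.36]
    - [0.8,0.16,0.5]
    - [1,0.2,0.63]
  delta_rot:
    - [0.03,0.02,-0.05]
    - [0.06,0.04,-0.1]
    - [0.09,0.06,-0.15]
    - [0.12,0.08,-0.2]
    - [0.154,0.099,-0.245]

```text
clock: 1.4
position: [0.473, -0.2972, 0.2209]
tool_rot: [-3.138, -0.78, 1.551]
force: [0.4, 0.1, 0.9]
grip_width: 0.0856
finger_force: 0.0
```

```bash
python3 log.py; python3 go.py .507 -.26 .22 45; cat > fk.py <<'E'
import json,numpy as np
from scipy.spatial.transform import Rotation as R
from scipy.optimize import least_squares
L=np.array([json.loads(l) for l in open('log.jsonl')])
ax='zyzyzyz'
def chain(q,sg,off):
    Rs=[R.from_euler('z',off[0])]
    for k in range(7): Rs.append(Rs[-1]*R.from_euler(ax[k],sg[k]*q[k]))
    return Rs
if __name__=='__main__':
    best=[]
    import itertools
    for sg in itertools.product([1,-1],repeat=7):
        def f(o): return np.concatenate([((chain(r[:7],sg,o)[-1]*R.from_euler('zyx',o[1:])).inv()*R.from_euler('xyz',r[10:])).as_rotvec() for r in L])
        s=min((least_squares(f,[a,b,0,0]) for a in(0,1.57) for b in(0,1.57,3.1,-1.57)),key=lambda s:s.cost); best.append((s.cost,sg,s.x.round(3)))
    best.sort(key=lambda b:b[0]); [print(b) for b in best[:4]]
E
python3 fk.py
```

```text
1.4 [ 1.083  0.816 -0.56   1.423 -0.24   1.45   0.65   0.473 -0.297  0.221
 -3.138 -0.78   1.551]
lin [0.263 0.334 0.271] rot [ 0.005  0.003 -0.007]
(np.float64(3.0077182338960176e-14), (-1, 1, -1, 1, -1, 1, -1), array([-0.   ,  1.571,  0.   , -0.   ]))
(np.float64(3.007718237895372e-14), (-1, -1, -1, -1, -1, -1, -1), array([-3.142, -1.571, -0.   ,  0.   ]))
(np.float64(0.03543555239171796), (1, 1, -1, 1, -1, 1, -1), array([ 4.022e+00,  1.621e+00, -2.200e-02, -3.000e-03]))
(np.float64(0.03543555239171805), (1, -1, -1, -1, -1, -1, -1), array([8.810e-01, 4.762e+00, 2.200e-02, 3.000e-03]))
```

```bash
cat > fit.py <<'E'
from fk import *
import itertools
sg=(-1,1,-1,1,-1,1,-1)
def rows(): 
    A=[];b=[]
    for r in L:
        Rs=chain(r[:7],sg,[0]); A.append(np.hstack([m.as_matrix() for m in Rs[1:]])); b.append(r[7:10])
    return np.array(A),np.array(b)
A,b=rows() # cols: frame1..7 xyz
n=[f'{k}{c}' for k in range(1,8) for c in 'xyz']
core=['1z','3z','5z','7z']
cand=[x for x in n if x not in core and x not in('2y','4y','6y','7x','7y','3x','5x','3y')]
res=[]
for k in(0,1,2,3):
    for e in itertools.combinations(cand+['3x','3y'],k):
        ix=[n.index(c) for c in core+list(e)]
        M=A[:,:,ix].reshape(-1,len(ix)); x,*_=np.linalg.lstsq(M,b.ravel(),rcond=None); res.append((np.abs(M@x-b.ravel()).max(),k,e,x.round(4)))
for k in(0,1,2,3):
    for r in sorted([r for r in res if r[1]==k],key=lambda r:r[0])[:3]: print(r)
E
python3 fit.py
```

```text
(np.float64(0.044930572908155386), 0, (), array([0.2203, 0.536 , 0.3941, 0.2445]))
(np.float64(0.003669334201505947), 1, ('3y',), array([ 0.3284,  0.5308,  0.4153,  0.337 , -0.0609]))
(np.float64(0.00642891930036546), 1, ('1y',), array([ 0.3043,  0.5278,  0.4285,  0.3107, -0.0545]))
(np.float64(0.01293651910650756), 1, ('5y',), array([ 0.3141,  0.5547,  0.4083,  0.3376, -0.0591]))
(np.float64(5.887173206409191e-05), 2, ('1y', '3y'), array([ 0.3204,  0.5296,  0.4207,  0.3279, -0.0213, -0.0379]))
(np.float64(0.0025539788823776277), 2, ('1x', '3y'), array([ 0.3346,  0.5165,  0.409 ,  0.3351,  0.013 , -0.0587]))
(np.float64(0.00302981064231142), 2, ('4x', '3y'), array([ 0.3259,  0.5239,  0.4139,  0.3362, -0.0084, -0.0603]))
(np.float64(1.6877011455029844e-09), 3, ('1y', '5y', '3y'), array([ 3.203e-01,  5.297e-01,  4.207e-01,  3.279e-01, -2.130e-02,
       -4.000e-04, -3.750e-02]))
(np.float64(5.3398746062111035e-05), 3, ('1y', '3x', '3y'), array([ 3.203e-01,  5.298e-01,  4.208e-01,  3.280e-01, -2.120e-02,
       -2.000e-04, -3.800e-02]))
(np.float64(5.723452404088336e-05), 3, ('1y', '6x', '3y'), array([ 0.3204,  0.5296,  0.4207,  0.3279, -0.0213, -0.    , -0.0378]))
```

```bash
cat > ik.py <<'E'
from h import *
import sys
sys.path.insert(0,'.')
sg=(-1,1,-1,1,-1,1,-1); ax='zyzyzyz'
O={1:[0,-.0213,.3203],3:[0,-.0375,.5297],5:[0,-.0004,.4207],7:[0,0,.3279]}
LO=np.array([-2.91,-.3,-1.5,.17,-1.26,.16,-2.52]);HI=np.array([2.91,2.13,1.42,2.43,4.41,1.93,2.52])
def fk(q):
    M=R.identity();p=np.zeros(3);pts=[]
    for k in range(7):
        M=M*R.from_euler(ax[k],sg[k]*q[k])
        if k+1 in O: p=p+M.apply(O[k+1]); pts.append(p)
    return p,M*R.from_euler('z',np.pi/2),pts
from scipy.optimize import least_squares
def ik(p,Rt,q0,w=.02):
    f=lambda q:np.r_[(fk(q)[0]-p)*10,(fk(q)[1].inv()*Rt).as_rotvec()*3,w*(q-q0)]
    s=least_squares(f,np.clip(q0,LO+.03,HI-.03),bounds=(LO+.02,HI-.02)); e=f(s.x); return s.x,np.abs(e[:3]).max()/10,np.abs(e[3:6]).max()/3
if __name__=='__main__':
    from go import target
    s=monitor.observe(); q=s['qpos']; print(fk(q)[0]-s['position'])
    def grasp_tcp(p,lean,az): return np.array(p)+.019*target(lean,az).apply([0,0,1])
    def cuppose(gp,lean,az,al,h): # tool lean `lean`, cup grasped at lean al height h
        pass
    seq=[('pre',[.507,-.21,.12],40,0),('grasp',[.507,-.1353,.0354],40,0),('lift',[.5,-.13,.17],40,0),('p1',[.49,-.02,.24],10,5),('p2',[.49,.04,.24],-30,5),('p3',[.49,.05,.21],-60,5),('p4',[.49,.05,.19],-75,5)]
    for n,p,l,a in seq:
        q,e1,e2=ik(p,target(l,a),q); print(n,e1.round(4),e2.round(4),q.round(2),'wrist/elbow',fk(q)[2][2].round(2),fk(q)[2][1].round(2))
E
python3 ik.py
```

```text
[-5.11801994e-05  1.13577284e-05 -6.40613347e-05]
pre 0.0 0.0 [ 0.95  0.86 -0.56  1.6  -0.21  1.13  0.61] wrist/elbow [ 0.51 -0.42  0.37] [ 0.2  -0.37  0.65]
grasp 0.0 0.0 [ 0.88  0.95 -0.57  1.74 -0.21  0.88  0.61] wrist/elbow [ 0.51 -0.35  0.29] [ 0.24 -0.38  0.61]
lift 0.0 0.0 [ 0.92  0.73 -0.62  1.74 -0.28  1.07  0.54] wrist/elbow [ 0.5  -0.34  0.42] [ 0.18 -0.33  0.7 ]
p1 0.0 0.0001 [ 0.5   0.37 -0.6   1.89  0.04  0.94  0.  ] wrist/elbow [ 0.49 -0.08  0.56] [ 0.16 -0.15  0.81]
p2 0.0 0.0001 [-0.14  0.43 -0.49  1.9   0.68  1.25 -0.89] wrist/elbow [0.48 0.2  0.52] [ 0.24 -0.02  0.79]
p3 0.0 0.0 [-0.48  0.71 -0.34  1.86  0.89  1.59 -1.23] wrist/elbow [0.47 0.33 0.37] [0.34 0.11 0.71]
p4 0.0 0.0 [-0.59  0.89 -0.26  1.81  0.94  1.74 -1.33] wrist/elbow [0.46 0.37 0.27] [0.38 0.18 0.65]
```

```bash
python3 go.py .507 -.2 .12 40
```

```text
lin [-0.014  0.326  1.404] rot [ 0.005 -0.039 -0.007]
```

Emit:
apply_moves:
  linear:
    - [0,0.08,0.25]
    - [0,0.16,0.5]
    - [0,0.24,0.75]
    - [0,0.326,1]
    - [0,0.326,1]
  delta_rot:
    - [0,-0.01,0]
    - [0.005,-0.02,-0.007]
    - [0.005,-0.03,-0.007]
    - [0.005,-0.039,-0.007]
    - [0.005,-0.039,-0.007]

```text
clock: 1.82
position: [0.5072, -0.2228, 0.1478]
tool_rot: [-3.137, -0.699, 1.571]
force: [-0.8, 0.9, 0.3]
grip_width: 0.085
finger_force: 0.0
```

```bash
python3 go.py .507 -.1372 .0457 40; python3 - <<'E'
from h import *
im,P=grab('wrist'); np.savez('pics/w1.npz',im=im,P=P); a,_=grab('side')
cv2.imwrite('pics/v1.png',cv2.hconcat([im,a[80:464-80+80]])[:,:,::-1] if 0 else im[:,:,::-1])
h=cv2.cvtColor(im,cv2.COLOR_RGB2HSV).astype(int); m=((h[...,0]<6)|(h[...,0]>174))&(h[...,1]>150)&(P[...,2]>.078)&(P[...,2]<.095)&(abs(P[...,0]-.507)<.06)&(abs(P[...,1]+.148)<.06)
q=P[m]; print(len(q),q.min(0),q.max(0),cv2.minEnclosingCircle(q[:,:2].astype(np.float32)))
E
```

```text
lin [-0.002  0.004  1.332] rot [-0.002 -0.    -0.   ]
1651 [ 0.47085426 -0.18566125  0.07801315] [ 0.54084585 -0.11446214  0.08707287] ((0.5063554048538208, -0.1500447392463684), 0.03610742837190628)
```

View pics/v1.png

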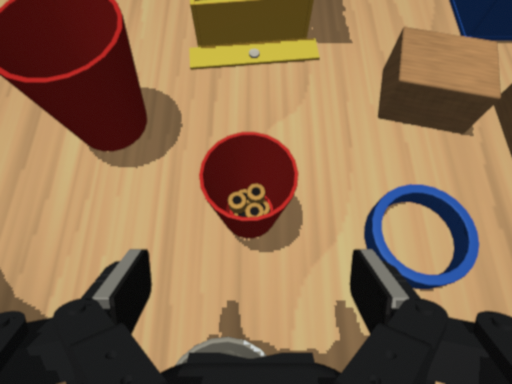

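The wrist view shows the cup with its spacers at (249,195), centred between the fingers. The tape at (422,235) and the white cup at (230,350) are clear. Advancing to grip.

Emit:
apply_moves:
  linear:
    - [0,0,0.2]
    - [0,0,0.4]
    - [0,0,0.6]
    - [0,0,0.8]
    - [0,0,0.8]
  delta_rot:
    - [0,0,0]
    - [0,0,0]
    - [0,0,0]
    - [0,0,0]
    - [0,0,0]

```text
clock: 2.33
position: [0.5056, -0.1748, 0.0869]
tool_rot: [-3.137, -0.699, 1.566]
force: [-0.3, 0.2, 0.6]
grip_width: 0.0852
finger_force: 0.0
```

Emit:
apply_moves:
  linear:
    - [0,0,0.1]
    - [0,0,0.2]
    - [0,0,0.35]
    - [0,0,0.52]
    - [0,0,0.52]
  delta_rot:
    - [0,0,0]
    - [0,0,0]
    - [0,0,0]
    - [0,0,0]
    - [0,0,0]

```text
clock: 2.75
position: [0.5061, -0.1413, 0.0472]
tool_rot: [-3.138, -0.698, 1.567]
force: [-1.2, -0.4, -0.5]
grip_width: 0.085
finger_force: 0.0
```

Emit:
apply_moves:
  linear:
    - [0,0,0]
    - [0,0,0]
    - [0,0,0]
    - [0,0,0]
    - [0,0,0]
  delta_rot:
    - [0,0,0]
    - [0,0,0]
    - [0,0,0]
    - [0,0,0]
    - [0,0,0]
  gripper: -1
  force: 35

```text
clock: 3.17
position: [0.507, -0.1438, 0.0494]
tool_rot: [-3.14, -0.696, 1.567]
force: [-3.8, -0.7, 6.7]
grip_width: 0.0671
finger_force: 37.9
```

Emit:
apply_moves:
  linear:
    - [0,0,0]
    - [0,0,0]
    - [0,0,0]
    - [0,0,0]
    - [0,0,0]
  delta_rot:
    - [0,0,0]
    - [0,0,0]
    - [0,0,0]
    - [0,0,0]
    - [0,0,0]

```text
clock: 3.58
position: [0.507, -0.1438, 0.0494]
tool_rot: [-3.14, -0.696, 1.567]
force: [-3.0, -1.4, 7.6]
grip_width: 0.0676
finger_force: 37.9
```

```bash
python3 go.py .5 -.12 .18 40
```

```text
lin [ 1.02  -0.072 -0.85 ] rot [ 0.001  0.001 -0.002]
```

Emit:
apply_moves:
  linear:
    - [0.1,0,-0.1]
    - [0.3,-0.02,-0.25]
    - [0.55,-0.04,-0.45]
    - [0.8,-0.06,-0.65]
    - [1,-0.07,-0.85]
  delta_rot:
    - [0,0,0]
    - [0,0,0]
    - [0,0,0]
    - [0,0,0]
    - [0,0,0]

```text
clock: 4.0
position: [0.5001, -0.1202, 0.1808]
tool_rot: [-3.141, -0.696, 1.568]
force: [0.3, -0.7, -1.5]
grip_width: 0.0674
finger_force: 39.6
```

```bash
cat > cup.py <<'E'
from h import *
import sys
def fit(save=None,lo=.09):
    s=monitor.observe(); pts=[]; ims=[]
    for n in('scene','side'):
        im,P=grab(n); ims.append(im); h=cv2.cvtColor(im,cv2.COLOR_RGB2HSV).astype(int)
        c=np.array(s['position'])
        pts.append(P[((h[...,0]<6)|(h[...,0]>174))&(h[...,1]>150)&(np.linalg.norm(P-c,axis=-1)<.13)&(P[...,2]>lo)&(P[...,1]>-.5)])
    if save: cv2.imwrite('pics/'+save,cv2.resize(cv2.hconcat(ims)[:,:,::-1],(800,300)))
    return s,pts
if __name__=='__main__':
    s,pts=fit(sys.argv[1])
    for q in pts:
        print(len(q),q.min(0).round(3),q.max(0).round(3)); top=q[q[:,2]>np.percentile(q[:,2],99)-.02]
    print(s['position'],s['tool_rot'])
E
python3 cup.py v2.png
```

```text
381 [ 0.408 -0.176  0.118] [ 0.541 -0.047  0.264]
686 [ 0.39  -0.159  0.113] [ 0.548 -0.053  0.224]
[ 0.50005883 -0.12015232  0.18084762] [-3.14109817 -0.69557014  1.56813955]
```

View pics/v2.png

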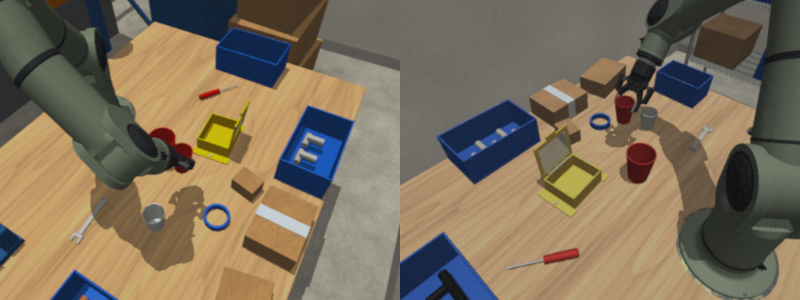

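```bash
cat > pour.py <<'E'
from h import *
from go import target
from ik import ik
s=monitor.observe(); p0=np.array(s['position']);R0=R.from_euler('xyz',s['tool_rot']);q=s['qpos']
for rim,t,a in [([.497,-.06,.215],25,1),([.495,.02,.205],55,3),([.494,.09,.17],85,5),([.494,.115,.13],115,5),([.494,.115,.13],125,5)]:
    Rt=target(40-t,a); p=np.array(rim)-Rt.apply([.019,0,-.0305]); q,e1,e2=ik(p,Rt,q)
    print(t,p.round(3),'lin',(R0.inv().apply(p-p0)/.1).round(2),'rot',((R0.inv()*Rt).as_rotvec(degrees=True)/120).round(3),q.round(2),round(e1,4)); p0,R0=p,Rt
E
python3 pour.py
```

```text
25 [ 0.497 -0.07   0.181] lin [ 0.38 -0.05  0.34] rot [ 0.006 -0.206 -0.008] [ 0.58  0.48 -0.52  1.91 -0.03  0.84  0.15] 0.0
55 [ 0.496 -0.006  0.18 ] lin [0.62 0.   0.17] rot [ 0.    -0.25  -0.017] [ 0.01  0.43 -0.38  1.98  0.52  0.91 -0.64] 0.0
85 [0.497 0.055 0.162] lin [0.64 0.04 0.02] rot [-0.008 -0.25  -0.015] [-0.47  0.65 -0.25  1.9   0.8   1.29 -1.13] 0.0
115 [0.497 0.081 0.14 ] lin [ 0.33  0.02 -0.03] rot [ 0.   -0.25  0.  ] [-0.73  0.99 -0.1   1.74  0.87  1.65 -1.31] 0.0
125 [0.497 0.083 0.146] lin [-0.05  0.   -0.04] rot [ 0.    -0.083 -0.   ] [-0.78  1.08 -0.05  1.69  0.88  1.76 -1.32] 0.0
```

Emit:
apply_moves:
  linear:
    - [0.08,-0.01,0.07]
    - [0.15,-0.02,0.14]
    - [0.23,-0.03,0.2]
    - [0.3,-0.04,0.27]
    - [0.38,-0.05,0.34]
  delta_rot:
    - [0,-0.04,0]
    - [0,-0.08,0]
    - [0,-0.12,0]
    - [0,-0.16,0]
    - [0.006,-0.206,-0.008]

```text
clock: 4.52
position: [0.4952, -0.0706, 0.177]
tool_rot: [-3.139, -0.261, 1.585]
force: [0.3, -1.1, -3.2]
grip_width: 0.0674
finger_force: 40.5
```

Emit:
apply_moves:
  linear:
    - [0.12,0,0.03]
    - [0.25,0,0.07]
    - [0.37,0,0.1]
    - [0.5,0,0.14]
    - [0.62,0,0.17]
  delta_rot:
    - [0,-0.05,0]
    - [0,-0.1,-0.005]
    - [0,-0.15,-0.01]
    - [0,-0.2,-0.014]
    - [0,-0.25,-0.017]

```text
clock: 4.93
position: [0.4939, -0.0106, 0.1764]
tool_rot: [-3.134, 0.184, 1.619]
force: [-0.0, -1.1, -3.2]
grip_width: 0.0676
finger_force: 40.7
```

```bash
sed -i 's/in \[(\[.497.*(\[.494,.09/in [([.494,.09/' pour.py; python3 pour.py; python3 log.py
```

```text
85 [0.497 0.055 0.162] lin [0.67 0.06 0.02] rot [-0.012 -0.287 -0.016] [-0.54  0.65 -0.15  1.9   0.76  1.24 -1.09] 0.0
115 [0.497 0.081 0.14 ] lin [ 0.33  0.02 -0.03] rot [ 0.   -0.25  0.  ] [-0.79  0.99 -0.01  1.74  0.83  1.59 -1.27] 0.0
125 [0.497 0.083 0.146] lin [-0.05  0.   -0.04] rot [ 0.    -0.083 -0.   ] [-0.83  1.09  0.03  1.69  0.84  1.71 -1.28] 0.0
4.93 [ 0.009  0.413 -0.294  1.983  0.398  0.85  -0.494  0.494 -0.011  0.176
 -3.134  0.184  1.619]
```

Emit:
apply_moves:
  linear:
    - [0.14,0.01,0]
    - [0.28,0.02,0.01]
    - [0.42,0.03,0.01]
    - [0.56,0.04,0.02]
    - [0.66,0.05,0.02]
  delta_rot:
    - [0,-0.05,0]
    - [0,-0.1,-0.005]
    - [-0.005,-0.16,-0.01]
    - [-0.008,-0.21,-0.015]
    - [-0.01,-0.26,-0.015]

```text
clock: 5.35
position: [0.4956, 0.0565, 0.1621]
tool_rot: [-3.14, 0.729, 1.66]
force: [-0.9, 0.4, -2.4]
grip_width: 0.0671
finger_force: 40.8
```

Emit:
apply_moves:
  linear:
    - [0.07,0,0]
    - [0.14,0.01,-0.01]
    - [0.21,0.01,-0.02]
    - [0.28,0.02,-0.02]
    - [0.33,0.02,-0.03]
  delta_rot:
    - [0,-0.04,0]
    - [0,-0.08,0]
    - [0,-0.12,0]
    - [0,-0.16,0]
    - [0,-0.2,0]

```text
clock: 5.77
position: [0.4949, 0.0818, 0.1416]
tool_rot: [-3.132, 1.146, 1.665]
force: [0.2, -0.0, -1.1]
grip_width: 0.0675
finger_force: 40.8
```

```bash
sed -i 's/in \[(\[.494,.09.*,85,5),/in [/' pour.py; python3 pour.py; python3 cup.py v3.png
```

```text
115 [0.497 0.081 0.14 ] lin [0.01 0.02 0.02] rot [-0.002 -0.078  0.001] [-0.78  0.99 -0.03  1.74  0.84  1.6  -1.28] 0.0
125 [0.497 0.083 0.146] lin [-0.05  0.   -0.04] rot [ 0.    -0.083 -0.   ] [-0.82  1.09  0.01  1.69  0.85  1.72 -1.29] 0.0
615 [0.432 0.032 0.139] [0.528 0.186 0.202]
613 [0.45  0.042 0.106] [0.53 0.14 0.18]
[0.49494093 0.08182397 0.1416128 ] [-3.13179013  1.14618998  1.66473698]
```

View pics/v3.png

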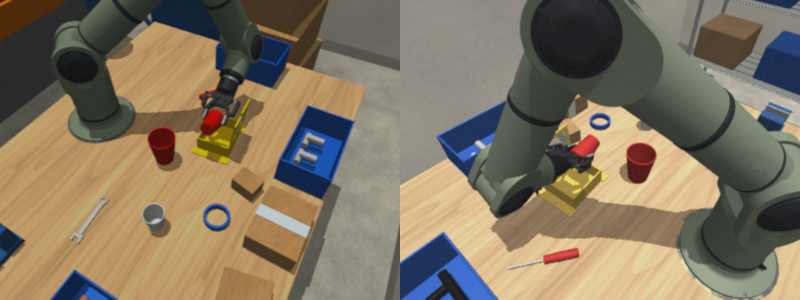

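The cup is tipped over the box, and the drop in measured weight suggests it has mostly emptied. I'll tilt further and hold.

Emit:
apply_moves:
  linear:
    - [0,0,0]
    - [0,0.01,0]
    - [-0.02,0.02,0]
    - [-0.04,0.02,-0.02]
    - [-0.04,0.02,-0.02]
  delta_rot:
    - [0,-0.04,0]
    - [0,-0.08,0]
    - [0,-0.12,0]
    - [0,-0.16,0]
    - [0,-0.16,0]

```text
clock: 6.28
position: [0.4964, 0.0808, 0.1452]
tool_rot: [-3.056, 1.481, 1.74]
force: [0.7, 0.4, -0.8]
grip_width: 0.0671
finger_force: 40.5
```

Emit:
apply_moves:
  linear:
    - [0,0,0]
    - [0,0,0]
    - [0,0,0]
    - [0,0,0]
    - [0,0,0]
  delta_rot:
    - [0,0,0]
    - [0,0,0]
    - [0,0,0]
    - [0,0,0]
    - [0,0,0]

```text
clock: 6.7
position: [0.497, 0.0808, 0.1468]
tool_rot: [-3.096, 1.476, 1.7]
force: [0.2, 0.2, -0.6]
grip_width: 0.0674
finger_force: 40.5
```

```bash
cat > back.py <<'E'
from h import *
from go import target
from ik import ik
s=monitor.observe(); p0=np.array(s['position']);R0=R.from_euler('xyz',s['tool_rot']);q=s['qpos']
for rim,t,a in [([.495,.08,.19],95,5),([.495,.04,.22],65,4),([.497,-.04,.22],35,2),([.505,-.125,.2],3,0),([.507,-.149,.13],0,0)]:
    Rt=target(40-t,a); p=np.array(rim)-Rt.apply([.019,0,-.0305]); q,e1,e2=ik(p,Rt,q)
    print(t,p.round(3),'lin',(R0.inv().apply(p-p0)/.1).round(2),'rot',((R0.inv()*Rt).as_rotvec(degrees=True)/120).round(3),q.round(2),round(e1,4)); p0,R0=p,Rt
E
python3 back.py; python3 - <<'E'
from h import *
import cv2
print(monitor.observe()['force'])
a,_=grab('scene');b,_=grab('side')
f=lambda i,x,y:cv2.resize(i[y:y+90,x:x+120],(400,300),interpolation=cv2.INTER_CUBIC)
cv2.imwrite('pics/v4.png',cv2.hconcat([f(a,230,120),f(b,160,180)])[:,:,::-1])
E
```

```text
95 [0.498 0.044 0.188] lin [-0.45 -0.02  0.32] rot [-0.002  0.247  0.001] [-0.62  0.69 -0.09  1.88  0.8   1.38 -1.12] 0.0
65 [0.497 0.01  0.2  ] lin [-0.3  -0.04  0.21] rot [0.005 0.25  0.006] [-0.28  0.43 -0.17  1.96  0.57  1.01 -0.74] 0.0
35 [ 0.498 -0.056  0.188] lin [-0.55 -0.04  0.39] rot [0.003 0.25  0.017] [ 0.33  0.41 -0.37  1.94  0.08  0.82 -0.02] 0.0
3 [ 0.505 -0.122  0.164] lin [-0.68  0.05  0.18] rot [-0.006  0.267  0.016] [ 0.87  0.71 -0.59  1.76 -0.27  1.02  0.52] 0.0
0 [ 0.507 -0.144  0.094] lin [-0.6   0.02  0.42] rot [0.    0.025 0.   ] [ 0.89  0.86 -0.57  1.72 -0.25  0.98  0.6 ] 0.0
[ 0.18292583  0.24395593 -0.60114009]
```

View pics/v4.png

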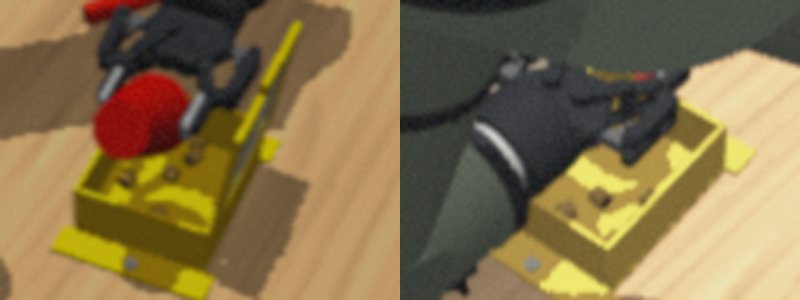

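The force reads -0.6 N, which is an empty cup, and spacers are visible inside the box at crop positions (125,178), (172,172) and (195,150). I'll carry the cup back to its original spot.

Emit:
apply_moves:
  linear:
    - [-0.09,0,0.06]
    - [-0.18,0,0.13]
    - [-0.27,-0.01,0.2]
    - [-0.36,-0.02,0.26]
    - [-0.45,-0.02,0.32]
  delta_rot:
    - [0,0.05,0]
    - [0,0.1,0]
    - [0,0.15,0]
    - [0,0.2,0]
    - [0,0.247,0]

```text
clock: 7.22
position: [0.498, 0.0451, 0.1889]
tool_rot: [-3.135, 0.956, 1.662]
force: [0.6, 0.4, -0.1]
grip_width: 0.0675
finger_force: 40.4
```

Emit:
apply_moves:
  linear:
    - [-0.06,-0.01,0.04]
    - [-0.12,-0.02,0.08]
    - [-0.18,-0.03,0.13]
    - [-0.24,-0.03,0.17]
    - [-0.3,-0.04,0.21]
  delta_rot:
    - [0,0.05,0]
    - [0,0.1,0]
    - [0,0.15,0]
    - [0.005,0.2,0.005]
    - [0.005,0.25,0.006]

```text
clock: 7.63
position: [0.4975, 0.0103, 0.2018]
tool_rot: [-3.139, 0.433, 1.64]
force: [1.3, 0.4, -1.5]
grip_width: 0.0674
finger_force: 40.4
```

Emit:
apply_moves:
  linear:
    - [-0.11,-0.01,0.08]
    - [-0.22,-0.02,0.16]
    - [-0.33,-0.03,0.24]
    - [-0.44,-0.03,0.32]
    - [-0.55,-0.04,0.39]
  delta_rot:
    - [0,0.05,0.003]
    - [0,0.1,0.006]
    - [0,0.15,0.01]
    - [0.003,0.2,0.014]
    - [0.003,0.25,0.017]

```text
clock: 8.05
position: [0.4974, -0.0536, 0.1895]
tool_rot: [-3.137, -0.062, 1.604]
force: [0.2, -0.5, -0.9]
grip_width: 0.067
finger_force: 40.4
```

Emit:
apply_moves:
  linear:
    - [-0.13,0.01,0.04]
    - [-0.26,0.02,0.08]
    - [-0.4,0.03,0.12]
    - [-0.54,0.04,0.15]
    - [-0.68,0.05,0.18]
  delta_rot:
    - [0,0.05,0.003]
    - [0,0.1,0.006]
    - [0,0.15,0.01]
    - [-0.003,0.2,0.014]
    - [-0.006,0.26,0.016]

```text
clock: 8.47
position: [0.5046, -0.1203, 0.1678]
tool_rot: [-3.137, -0.606, 1.566]
force: [1.1, 0.7, -1.2]
grip_width: 0.0671
finger_force: 40.3
```

```bash
python3 log.py; python3 go.py .507 -.142 .09 40;python3 - <<'E'
from h import *
im,P=grab('side')
np.savez('pics/s5.npz',im=im,P=P)
h=cv2.cvtColor(im,cv2.COLOR_RGB2HSV).astype(int)
m=((h[...,0]<6)|(h[...,0]>174))&(h[...,1]>130)&(P[...,1]<-.06)&(P[...,2]>.06)
print(m.sum(),P[m].min(0),P[m].max(0)); v,u=np.where(m); print(u.min(),u.max(),v.min(),v.max())
q=P[m]; t=q
for k in range(6):
    lo=q[:,2].min()+k*.015; t=q[(q[:,2]>=lo)&(q[:,2]<lo+.015)]
    if len(t): print(lo.round(3),len(t),((t.min(0)+t.max(0))/2).round(4),np.ptp(t,axis=0).round(3))
x=max(u.mean()-60,0);y=max(v.mean()-45,0);x,y=int(x),int(y)
cv2.imwrite('pics/v5.png',cv2.resize(im[y:y+90,x:x+120],(600,450),interpolation=cv2.INTER_CUBIC)[:,:,::-1])
E
```

```text
8.47 [ 0.798  0.666 -0.511  1.772 -0.305  1.014  0.538  0.505 -0.12   0.168
 -3.137 -0.606  1.566]
lin [-0.622  0.027  0.516] rot [-0.001  0.044 -0.002]
1195 [ 0.31448332 -0.15496144  0.06041144] [ 0.54177214 -0.06011782  0.20831653]
273 328 126 208
0.06 97 [ 0.3677 -0.075   0.0678] [0.066 0.028 0.015]
0.075 119 [ 0.3672 -0.0754  0.083 ] [0.072 0.03  0.015]
0.09 130 [ 0.3658 -0.0763  0.098 ] [0.081 0.032 0.015]
0.105 155 [ 0.3609 -0.0776  0.1129] [0.093 0.034 0.015]
0.12 75 [ 0.4129 -0.0964  0.1279] [0.194 0.067 0.015]
0.135 57 [ 0.4924 -0.1125  0.143 ] [0.034 0.034 0.015]
```

View pics/v5.png

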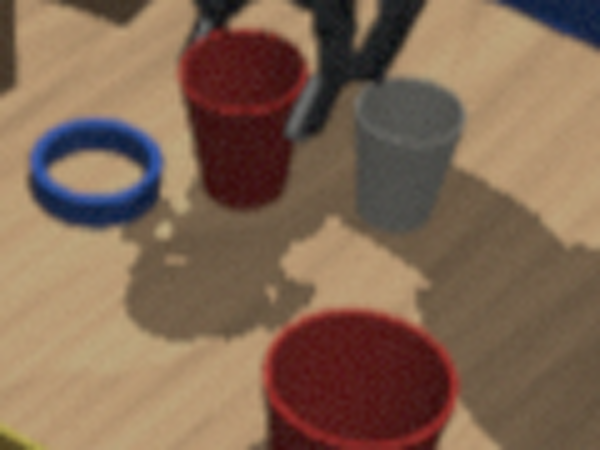

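The cup is empty and near upright in the gripper, at crop position (243,115). I'll lower it to hover and fit its pose.

Emit:
apply_moves:
  linear:
    - [-0.12,0,0.1]
    - [-0.24,0.01,0.2]
    - [-0.36,0.02,0.3]
    - [-0.48,0.027,0.4]
    - [-0.62,0.027,0.52]
  delta_rot:
    - [0,0.01,0]
    - [0,0.02,0]
    - [0,0.03,0]
    - [0,0.03,0]
    - [0,0.03,0]

```text
clock: 8.93
position: [0.5061, -0.1414, 0.088]
tool_rot: [-3.132, -0.664, 1.563]
force: [1.1, 0.5, -1.4]
grip_width: 0.0674
finger_force: 40.4
```

Emit:
apply_moves:
  linear:
    - [0,0,0]
    - [0,0,0]
    - [0,0,0]
    - [0,0,0]
    - [0,0,0]
  delta_rot:
    - [0,0,0]
    - [0,0,0]
    - [0,0,0]
    - [0,0,0]
    - [0,0,0]

```text
clock: 9.35
position: [0.5065, -0.1408, 0.0896]
tool_rot: [-3.134, -0.664, 1.565]
force: [0.8, -0.2, -1.3]
grip_width: 0.0677
finger_force: 40.4
```

```bash
cat > conefit.py <<'E'
from h import *
from scipy.optimize import least_squares
s=monitor.observe(); c=np.array(s['position']); pts=[]
for n in('side','wrist'):
    im,P=grab(n); h=cv2.cvtColor(im,cv2.COLOR_RGB2HSV).astype(int)
    m=((h[...,0]<6)|(h[...,0]>174))&(h[...,1]>130)&(np.linalg.norm(P-c,axis=-1)<.11)&(P[...,0]>.45)&(P[...,2]>-.01)
    q=P[m]; pts.append(q); print(n,len(q),q.min(0).round(3),q.max(0).round(3))
q=np.vstack(pts)
def f(x):
    d=R.from_euler('xy',x[3:]).apply([0,0,1]); v=q-x[:3]; z=v@d; r=np.linalg.norm(v-z[:,None]*d,axis=1)
    ro=.025+.011*z/.085
    side=np.minimum(abs(r-ro),abs(r-ro+.003)); side=np.hypot(side,np.maximum(0,z-.085)+np.maximum(0,-z)); fl=np.hypot(z-.004,np.maximum(0,r-.022))
    return np.minimum(side,fl)
best=min((least_squares(f,[c[0],c[1]-.01,c[2]-.05+dz,0,0],loss='soft_l1',f_scale=.002) for dz in(-.01,0,.01)),key=lambda s:s.cost)
print('foot',best.x[:3].round(4),'tilt xy deg',np.degrees(best.x[3:]).round(1),'mean err',f(best.x).mean().round(4)); print(c.round(4),s['tool_rot'],s['force'])
E
python3 conefit.py
```

```text
side 578 [ 0.472 -0.178 -0.   ] [ 0.544 -0.105  0.129]
wrist 30292 [ 0.471 -0.191 -0.001] [ 0.565 -0.11   0.154]
foot [ 0.5052 -0.1489  0.0408] tilt xy deg [-2.6  1.6] mean err 0.0004
[ 0.5065 -0.1408  0.0896] [-3.13380212 -0.66378839  1.56535287] [ 0.83111514 -0.20757052 -1.28453216]
```

```bash
python3 go.py .507 -.143 .0495 40.3
```

```text
lin [-0.262  0.009  0.301] rot [-0.002  0.019 -0.002]
```

Emit:
apply_moves:
  linear:
    - [-0.06,0,0.07]
    - [-0.12,0,0.14]
    - [-0.18,0,0.21]
    - [-0.23,0,0.27]
    - [-0.26,0,0.3]
  delta_rot:
    - [0,0.005,0]
    - [0,0.01,0]
    - [0,0.015,0]
    - [0,0.019,0]
    - [0,0.019,0]

```text
clock: 9.87
position: [0.5048, -0.1423, 0.0481]
tool_rot: [-3.128, -0.709, 1.561]
force: [-9.7, -5.1, 29.4]
grip_width: 0.0673
finger_force: 31.2
```

Emit:
apply_moves:
  linear:
    - [0,0,0]
    - [0,0,0]
    - [0,0,0]
    - [0,0,0]
    - [0,0,0]
  delta_rot:
    - [0,0,0]
    - [0,0,0]
    - [0,0,0]
    - [0,0,0]
    - [0,0,0]

```text
clock: 10.28
position: [0.5059, -0.1429, 0.0487]
tool_rot: [-3.132, -0.705, 1.563]
force: [-0.4, 0.1, -1.6]
grip_width: 0.0669
finger_force: 38.8
```

```bash
python3 conefit.py
```

```text
side 543 [ 0.462 -0.196 -0.001] [ 0.553 -0.109  0.09 ]
wrist 30744 [ 0.468 -0.187 -0.002] [ 0.546 -0.113  0.113]
foot [ 0.5054 -0.1486  0.0011] tilt xy deg [-0.2  1. ] mean err 0.0004
[ 0.5059 -0.1429  0.0487] [-3.13192275 -0.70468763  1.56331738] [-0.35879849  0.06469156 -1.62486396]
```

Emit:
apply_moves:
  linear:
    - [0,0,0]
    - [0,0,0]
    - [0,0,0]
    - [0,0,0]
    - [0,0,0]
  delta_rot:
    - [0,0,0]
    - [0,0,0]
    - [0,0,0]
    - [0,0,0]
    - [0,0,0]
  gripper: 1

```text
clock: 10.8
position: [0.5059, -0.1429, 0.0491]
tool_rot: [-3.132, -0.704, 1.564]
force: [-0.2, -0.0, 0.4]
grip_width: 0.0855
finger_force: 0.0
```

Emit:
apply_moves:
  linear:
    - [0,0,0]
    - [0,0,0]
    - [0,0,0]
    - [0,0,0]
    - [0,0,0]
  delta_rot:
    - [0,0,0]
    - [0,0,0]
    - [0,0,0]
    - [0,0,0]
    - [0,0,0]

```text
clock: 11.22
position: [0.5059, -0.1429, 0.049]
tool_rot: [-3.132, -0.704, 1.564]
force: [-0.5, -0.5, -0.4]
grip_width: 0.0854
finger_force: 0.0
```

```bash
python3 conefit.py; python3 - <<'E'
from h import *
print(monitor.observe()['grip_width'],monitor.observe()['finger_force'])
E
```

```text
side 553 [ 0.462 -0.196 -0.001] [ 0.552 -0.11   0.088]
wrist 30398 [ 0.463 -0.188 -0.002] [ 0.545 -0.114  0.113]
foot [ 5.053e-01 -1.492e-01  2.000e-04] tilt xy deg [-0.1  0. ] mean err 0.0005
[ 0.5059 -0.1429  0.049 ] [-3.13209796 -0.70449244  1.56360919] [-0.53751856 -0.45363812 -0.41943377]
0.08583446209431325 0.0
```

The cup is standing with 0.1° of tilt and is released. I'll retreat along the approach axis, then go behind the lid with the gripper shut.

Emit:
apply_moves:
  linear:
    - [0,0,-0.15]
    - [0,0,-0.35]
    - [0,0,-0.55]
    - [0,0,-0.8]
    - [0,0,-1]
  delta_rot:
    - [0,0,0]
    - [0,0,0]
    - [0,0,0]
    - [0,0,0]
    - [0,0,0]

```text
clock: 11.73
position: [0.5064, -0.2087, 0.1264]
tool_rot: [-3.132, -0.704, 1.563]
force: [0.5, -0.0, 0.1]
grip_width: 0.0853
finger_force: 0.0
```

```bash
cat > way.py <<'E'
# way.py  rows "x y z lean az"
from h import *
from go import target
from ik import ik
import sys
s=monitor.observe(); p0=np.array(s['position']);R0=R.from_euler('xyz',s['tool_rot']);q=s['qpos']
for w in sys.argv[1:]:
    a=list(map(float,w.split())); p=np.array(a[:3]); Rt=target(*a[3:]); q,e1,e2=ik(p,Rt,q)
    print(p.round(3),'lin',(R0.inv().apply(p-p0)/.1).round(2),'rot',((R0.inv()*Rt).as_rotvec(degrees=True)/120).round(3),q.round(2),round(e1,4)); p0,R0=p,Rt
E
python3 way.py ".52 -.17 .22 20 0" ".57 -.09 .29 3 3" ".61 -.01 .3 0 5.4" ".635 .07 .3 0 5.4" ".64 .147 .27 0 5.4" ".64 .152 .175 0 5.4"
```

```text
[ 0.52 -0.17  0.22] lin [ 0.9   0.13 -0.46] rot [-0.003 -0.17  -0.002] [ 0.7   0.53 -0.44  1.71 -0.13  1.06  0.38] 0.0
[ 0.57 -0.09  0.29] lin [ 0.99  0.5  -0.38] rot [ 0.005 -0.142 -0.025] [ 0.37  0.42 -0.4   1.63  0.12  1.13  0.  ] 0.0
[ 0.61 -0.01  0.3 ] lin [ 0.78  0.44 -0.06] rot [ 0.001 -0.025 -0.02 ] [ 0.2   0.46 -0.41  1.54  0.19  1.18 -0.15] 0.0
[0.635 0.07  0.3  ] lin [0.77 0.32 0.  ] rot [0. 0. 0.] [ 0.07  0.51 -0.41  1.46  0.21  1.21 -0.28] 0.0
[0.64  0.147 0.27 ] lin [0.76 0.12 0.3 ] rot [0. 0. 0.] [-0.05  0.57 -0.41  1.45  0.24  1.18 -0.41] 0.0
[0.64  0.152 0.175] lin [0.05 0.   0.95] rot [0. 0. 0.] [-0.07  0.66 -0.39  1.54  0.28  1.   -0.45] 0.0
```

Emit:
apply_moves:
  linear:
    - [0.15,0.02,-0.1]
    - [0.35,0.05,-0.2]
    - [0.55,0.08,-0.3]
    - [0.75,0.1,-0.4]
    - [0.9,0.13,-0.46]
  delta_rot:
    - [0,-0.03,0]
    - [0,-0.07,0]
    - [0,-0.11,0]
    - [0,-0.14,0]
    - [0,-0.17,0]

```text
clock: 12.15
position: [0.5206, -0.1682, 0.2208]
tool_rot: [-3.136, -0.345, 1.568]
force: [0.8, -1.1, -1.3]
grip_width: 0.0852
finger_force: 0.0
```

Emit:
apply_moves:
  linear:
    - [0.2,0.1,-0.08]
    - [0.4,0.2,-0.15]
    - [0.6,0.3,-0.23]
    - [0.8,0.4,-0.3]
    - [0.99,0.5,-0.38]
  delta_rot:
    - [0,-0.03,-0.005]
    - [0,-0.06,-0.01]
    - [0,-0.09,-0.015]
    - [0,-0.12,-0.02]
    - [0.005,-0.142,-0.025]
  gripper: -1

```text
clock: 12.57
position: [0.5709, -0.0872, 0.289]
tool_rot: [-3.136, -0.048, 1.624]
force: [0.9, -0.2, -0.1]
grip_width: 0.0259
finger_force: 0.0
```

Emit:
apply_moves:
  linear:
    - [0.16,0.09,-0.01]
    - [0.32,0.18,-0.02]
    - [0.48,0.27,-0.04]
    - [0.64,0.36,-0.05]
    - [0.78,0.44,-0.06]
  delta_rot:
    - [0,-0.005,-0.004]
    - [0,-0.01,-0.008]
    - [0,-0.015,-0.012]
    - [0,-0.02,-0.016]
    - [0,-0.025,-0.02]

```text
clock: 12.98
position: [0.6109, -0.0078, 0.2975]
tool_rot: [-3.136, 0.001, 1.666]
force: [0.1, -0.6, -0.1]
grip_width: -0.0004
finger_force: 0.0
```

Emit:
apply_moves:
  linear:
    - [0.16,0.07,0]
    - [0.32,0.14,0]
    - [0.48,0.2,0]
    - [0.64,0.26,0]
    - [0.77,0.32,0]
  delta_rot:
    - [0,0,0]
    - [0,0,0]
    - [0,0,0]
    - [0,0,0]
    - [0,0,0]

```text
clock: 13.4
position: [0.6352, 0.072, 0.297]
tool_rot: [-3.135, 0.0, 1.666]
force: [-0.7, 0.1, -1.0]
grip_width: 0.0002
finger_force: 0.0
```

```bash
python3 way.py ".64 .147 .27 0 5.4" ".64 .152 .175 0 5.4"; python3 - <<'E'
from h import *
im,P=grab('scene'); h=cv2.cvtColor(im,cv2.COLOR_RGB2HSV).astype(int)
B=(P[...,0]>.5)&(P[...,0]<.63)&(P[...,1]>0.02)&(P[...,1]<.29)&(P[...,2]>.08)&(h[...,1]>120)&(h[...,0]>18)&(h[...,0]<36)
t=P[B];m=t.mean(0);print(len(t),m,np.linalg.svd(t-m,full_matrices=False)[2][2],t.max(0),t.min(0))
f=lambda i,x,y:cv2.resize(i[y:y+90,x:x+120],(800,600),interpolation=cv2.INTER_CUBIC)
cv2.imwrite('pics/v6.png',f(im,230,110)[:,:,::-1])
E
```

```text
[0.64  0.147 0.27 ] lin [0.74 0.12 0.27] rot [-0.003  0.     0.   ] [-0.08  0.56 -0.38  1.45  0.22  1.17 -0.39] 0.0
[0.64  0.152 0.175] lin [0.05 0.   0.95] rot [0. 0. 0.] [-0.09  0.65 -0.36  1.55  0.26  0.99 -0.43] 0.0
230 [0.58475487 0.12423692 0.15593827] [ 0.9860357   0.09842589 -0.13433516] [0.62669405 0.21728586 0.3222771 ] [0.56821745 0.06542483 0.08116665]
```

View pics/v6.png

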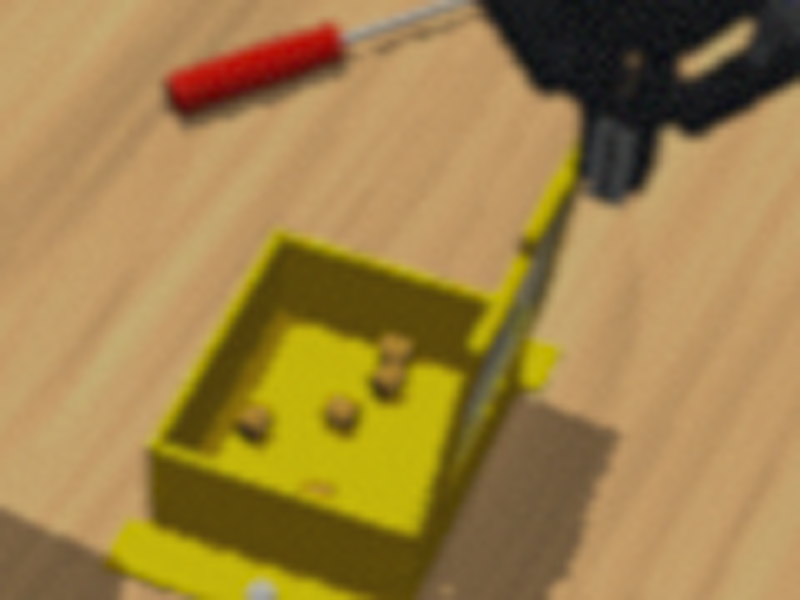

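Five spacers show in the box at (252,420), (342,412), (388,380), (397,345) and (320,487). I'll look for the sixth from the side camera.

```bash
python3 - <<'E'
from h import *
im,P=grab('side'); w,_=grab('wrist')
f=lambda i,x,y:cv2.resize(i[y:y+112,x:x+150],(400,300),interpolation=cv2.INTER_CUBIC)
cv2.imwrite('pics/v7.png',cv2.vconcat([cv2.hconcat([f(im,165,160),f(im,230,110)]),cv2.hconcat([cv2.resize(w,(400,300)),f(im,165,60)])])[:,:,::-1])
E
```

```text
(no output)
```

View pics/v7.png

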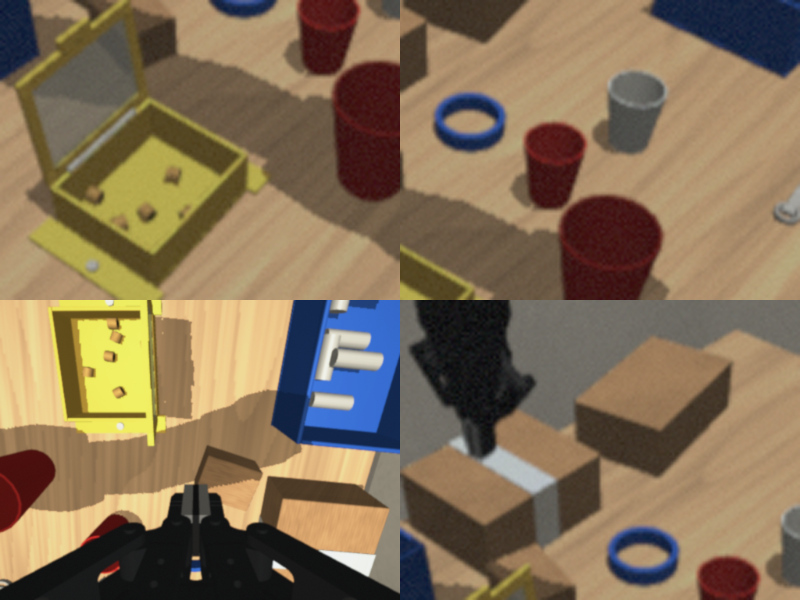

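```bash
cat > cnt.py <<'E'
from h import *
from scipy import ndimage
c=np.array([.5035,.139,0]); Rb=R.from_euler('z',.094)
for n in('scene','side','wrist'):
    im,P=grab(n); h=cv2.cvtColor(im,cv2.COLOR_RGB2HSV).astype(int)
    Q=Rb.inv().apply((P-c).reshape(-1,3)).reshape(P.shape)
    m=(abs(Q[...,0])<.058)&(abs(Q[...,1])<.068)&(Q[...,2]>.010)&(Q[...,2]<.05)
    l,k=ndimage.label(m)
    print(n,[(int((l==j).sum()),Q[l==j].mean(0).round(3).tolist(),(Q[l==j][:,2].max()).round(3)) for j in range(1,k+1) if (l==j).sum()>6])
    a=np.hypot(P[...,0]-.505,P[...,1]+.149)<.034
    a&=(P[...,2]<.12)&(P[...,2]>0)
    b=a&(h[...,0]>8)&(h[...,0]<35)&(h[...,1]>80)
    print(' cup px',a.sum(),'brass',b.sum(),P[b].round(3)[:5].tolist(), 'inner min z',np.nanmin(P[a][:,2]) if a.any() else None)
E
python3 cnt.py; python3 - <<'E'
import numpy as np,cv2
z=np.load('pics/w1.npz');P=z['P'];h=cv2.cvtColor(z['im'],cv2.COLOR_RGB2HSV).astype(int)
a=np.hypot(P[...,0]-.507,P[...,1]+.149)<.03; b=a&(h[...,0]>8)&(h[...,0]<35)&(h[...,1]>80); print('before',b.sum(),P[b].min(0),P[b].max(0))
E
```

```text
scene [(47, [0.006, 0.05, 0.019], np.float64(0.025)), (28, [-0.004, 0.015, 0.018], np.float64(0.025)), (28, [-0.04, -0.008, 0.019], np.float64(0.025)), (9, [0.003, -0.034, 0.021], np.float64(0.024))]
 cup px 716 brass 131 [[0.493, -0.177, 0.07], [0.537, -0.138, 0.049], [0.488, -0.172, 0.053], [0.538, -0.145, 0.054], [0.496, -0.177, 0.062]] inner min z 7.571585178411944e-05
side [(31, [0.001, -0.035, 0.017], np.float64(0.022)), (42, [0.05, 0.037, 0.018], np.float64(0.031)), (39, [-0.008, 0.018, 0.017], np.float64(0.024)), (11, [-0.039, -0.005, 0.019], np.float64(0.021)), (24, [0.004, 0.044, 0.019], np.float64(0.024))]
 cup px 516 brass 67 [[0.474, -0.157, 0.074], [0.471, -0.149, 0.076], [0.474, -0.154, 0.068], [0.475, -0.157, 0.06], [0.524, -0.122, 0.05]] inner min z 3.447468622264083e-05
wrist [(216, [0.003, 0.06, 0.018], np.float64(0.023)), (194, [0.007, 0.041, 0.019], np.float64(0.023)), (12, [0.042, 0.033, 0.019], np.float64(0.022)), (198, [-0.006, 0.015, 0.018], np.float64(0.022)), (177, [-0.041, -0.008, 0.018], np.float64(0.022)), (174, [0.003, -0.038, 0.018], np.float64(0.023))]
 cup px 946 brass 187 [[0.495, -0.117, 0.001], [0.504, -0.116, 0.001], [0.497, -0.118, 0.0], [0.499, -0.118, 0.0], [0.488, -0.12, 0.001]] inner min z 2.065035108134161e-06
before 1389 [ 0.47756096 -0.17875668 -0.00186689] [ 0.53687826 -0.12559415  0.0416217 ]
```

All six spacers are accounted for. The sixth, at box (0.05, 0.037), sits by the hinge wall and was hidden in the scene view. Next is the lid.

Emit:
apply_moves:
  linear:
    - [0.15,0.02,0.05]
    - [0.3,0.05,0.1]
    - [0.45,0.07,0.16]
    - [0.6,0.1,0.22]
    - [0.74,0.12,0.27]
  delta_rot:
    - [0,0,0]
    - [0,0,0]
    - [0,0,0]
    - [0,0,0]
    - [0,0,0]

```text
clock: 14.12
position: [0.6402, 0.1457, 0.2695]
tool_rot: [-3.135, 0.001, 1.664]
force: [-0.2, 0.2, -0.4]
grip_width: -0.0002
finger_force: 0.0
```

Emit:
apply_moves:
  linear:
    - [0,0,0.2]
    - [0,0,0.4]
    - [0,0,0.6]
    - [0.05,0,0.8]
    - [0.05,0,0.95]
  delta_rot:
    - [0,0,0]
    - [0,0,0]
    - [0,0,0]
    - [0,0,0]
    - [0,0,0]

```text
clock: 14.53
position: [0.6386, 0.1509, 0.1731]
tool_rot: [-3.134, 0.001, 1.665]
force: [-0.5, 0.3, 0.4]
grip_width: 0.0002
finger_force: 0.0
```

```bash
cat > lid.py <<'E'
from h import *
from go import target
from ik import ik
s=monitor.observe(); p0=np.array(s['position']);R0=R.from_euler('xyz',s['tool_rot']);q=s['qpos'];print(p0.round(4))
Rb=R.from_euler('z',.094); H=np.array([.5035,.139,.06])+Rb.apply([.065,0,0])
import sys
for th in map(float,sys.argv[1:]):
    r=.115; u=np.array([-np.cos(th),0,np.sin(th)]); n=np.array([np.sin(th),0,np.cos(th)])
    p=H+Rb.apply(r*u+.006*n+np.array([.0145*np.sin(th),0,0])); Rt=target(0,5.4); q,e1,e2=ik(p,Rt,q)
    print(th,p.round(3),'lin',(R0.inv().apply(p-p0)/.1).round(2),q.round(2),round(e1,4)); p0,R0=p,Rt
E
python3 lid.py 1.6 1.2 .8 .4 .15 0
```

```text
[0.6386 0.1509 0.1731]
1.6 [0.592 0.147 0.175] lin [ 0.01 -0.47 -0.01] [-0.08  0.58 -0.37  1.68  0.25  0.93 -0.46] 0.0
1.2 [0.546 0.143 0.169] lin [ 0.   -0.46  0.05] [-0.08  0.52 -0.38  1.81  0.25  0.86 -0.49] 0.0
0.8 [0.503 0.139 0.147] lin [ 0.   -0.43  0.23] [-0.09  0.5  -0.38  1.93  0.26  0.76 -0.53] 0.0
0.4 [0.471 0.136 0.11 ] lin [ 0.   -0.33  0.36] [-0.12  0.51 -0.36  2.04  0.3   0.64 -0.59] 0.0
0.15 [0.458 0.135 0.083] lin [ 0.   -0.13  0.27] [-0.15  0.54 -0.34  2.09  0.33  0.56 -0.63] 0.0
0.0 [0.454 0.134 0.066] lin [ 0.   -0.04  0.17] [-0.17  0.57 -0.32  2.11  0.35  0.52 -0.65] 0.0
```

Emit:
apply_moves:
  linear:
    - [0,-0.1,0]
    - [0,-0.2,0]
    - [0,-0.3,0]
    - [0,-0.4,0]
    - [0,-0.48,0]
  delta_rot:
    - [0,0,0]
    - [0,0,0]
    - [0,0,0]
    - [0,0,0]
    - [0,0,0]

```text
clock: 14.95
position: [0.591, 0.1457, 0.1753]
tool_rot: [-3.136, 0.001, 1.665]
force: [1.4, 0.6, 1.2]
grip_width: 0.0003
finger_force: 1.1
```

Emit:
apply_moves:
  linear:
    - [0,-0.09,0]
    - [0,-0.18,0.01]
    - [0,-0.27,0.02]
    - [0,-0.37,0.03]
    - [0,-0.46,0.05]
  delta_rot:
    - [0,0,0]
    - [0,0,0]
    - [0,0,0]
    - [0,0,0]
    - [0,0,0]

```text
clock: 15.37
position: [0.5446, 0.1412, 0.1704]
tool_rot: [-3.136, 0.001, 1.665]
force: [3.5, 0.4, -1.1]
grip_width: 0.0
finger_force: 1.0
```

Emit:
apply_moves:
  linear:
    - [0,-0.09,0.03]
    - [0,-0.18,0.07]
    - [0,-0.27,0.12]
    - [0,-0.36,0.17]
    - [0,-0.43,0.23]
  delta_rot:
    - [0,0,0]
    - [0,0,0]
    - [0,0,0]
    - [0,0,0]
    - [0,0,0]

```text
clock: 15.78
position: [0.5016, 0.1371, 0.1476]
tool_rot: [-3.136, 0.001, 1.665]
force: [0.7, 0.2, 2.4]
grip_width: -0.0002
finger_force: 1.1
```

```bash
cat > la.py <<'E'
from h import *
c=np.array([.5035,.139,.06]); Rb=R.from_euler('z',.094)
for n in('scene','side'):
    im,P=grab(n); h=cv2.cvtColor(im,cv2.COLOR_RGB2HSV).astype(int)
    Q=Rb.inv().apply((P-c).reshape(-1,3)).reshape(P.shape)-[.065,0,0]
    m=(h[...,1]>110)&(h[...,0]>18)&(h[...,0]<36)&(abs(Q[...,1])<.078)&(Q[...,2]>.001)&(Q[...,0]<.04)&(Q[...,0]>-.15)
    q=Q[m]; r=np.hypot(q[:,0],q[:,2]); g=r>.1; print(n,len(q),g.sum(),'angle',np.round(np.percentile(np.arctan2(q[g,2],-q[g,0]),[5,50,95]),3),'rmax',r.max().round(3))
E
python3 la.py; python3 lid.py .4 .15 0 -.03
```

```text
scene 636 243 angle [0.013 0.886 1.212] rmax 0.174
side 375 245 angle [0.016 0.849 0.867] rmax 0.217
[0.501 0.137 0.147]
0.4 [0.471 0.136 0.11 ] lin [ 0.02 -0.3   0.37] [-0.12  0.51 -0.36  2.04  0.3   0.64 -0.59] 0.0
0.15 [0.458 0.135 0.083] lin [ 0.   -0.13  0.27] [-0.15  0.54 -0.34  2.09  0.33  0.56 -0.63] 0.0
0.0 [0.454 0.134 0.066] lin [ 0.   -0.04  0.17] [-0.17  0.57 -0.32  2.11  0.35  0.52 -0.65] 0.0
-0.03 [0.453 0.134 0.063] lin [ 0.   -0.01  0.03] [-0.17  0.58 -0.31  2.11  0.35  0.51 -0.66] 0.0
```

The lid is following, now at about 0.85 rad. Continuing down.

Emit:
apply_moves:
  linear:
    - [0,-0.07,0.06]
    - [0,-0.14,0.13]
    - [0,-0.2,0.21]
    - [0,-0.26,0.29]
    - [0,-0.31,0.36]
  delta_rot:
    - [0,0,0]
    - [0,0,0]
    - [0,0,0]
    - [0,0,0]
    - [0,0,0]

```text
clock: 16.3
position: [0.4707, 0.1343, 0.111]
tool_rot: [-3.135, 0.001, 1.665]
force: [2.2, 0.3, 0.1]
grip_width: -0.0
finger_force: 0.9
```

Emit:
apply_moves:
  linear:
    - [0,-0.03,0.05]
    - [0,-0.06,0.1]
    - [0,-0.09,0.16]
    - [0,-0.11,0.22]
    - [0,-0.13,0.27]
  delta_rot:
    - [0,0,0]
    - [0,0,0]
    - [0,0,0]
    - [0,0,0]
    - [0,0,0]

```text
clock: 16.72
position: [0.4582, 0.1331, 0.0844]
tool_rot: [-3.136, 0.001, 1.665]
force: [1.1, -0.5, 1.7]
grip_width: 0.0
finger_force: 0.8
```

Emit:
apply_moves:
  linear:
    - [0,-0.01,0.04]
    - [0,-0.02,0.08]
    - [0,-0.03,0.11]
    - [0,-0.04,0.14]
    - [0,-0.04,0.17]
  delta_rot:
    - [0,0,0]
    - [0,0,0]
    - [0,0,0]
    - [0,0,0]
    - [0,0,0]

```text
clock: 17.13
position: [0.454, 0.1327, 0.0678]
tool_rot: [-3.135, 0.001, 1.665]
force: [-1.2, -0.8, 1.4]
grip_width: -0.0002
finger_force: 0.9
```

```bash
python3 la.py; python3 lid.py 0 -.03
```

```text
scene 556 175 angle [0.05  0.075 0.871] rmax 0.161
side 672 338 angle [0.021 0.055 0.099] rmax 0.163
[0.4539 0.1326 0.0676]
0.0 [0.454 0.134 0.066] lin [0.02 0.   0.02] [-0.17  0.57 -0.32  2.11  0.35  0.52 -0.65] 0.0
-0.03 [0.453 0.134 0.063] lin [ 0.   -0.01  0.03] [-0.17  0.58 -0.32  2.11  0.36  0.51 -0.66] 0.0
```

Emit:
apply_moves:
  linear:
    - [0,0,0.01]
    - [0,0,0.02]
    - [0,0,0.03]
    - [0,0,0.04]
    - [0,0,0.04]
  delta_rot:
    - [0,0,0]
    - [0,0,0]
    - [0,0,0]
    - [0,0,0]
    - [0,0,0]

```text
clock: 17.65
position: [0.4542, 0.1327, 0.0653]
tool_rot: [-3.136, 0.001, 1.665]
force: [-10.9, -3.6, 41.5]
grip_width: 0.0001
finger_force: 20.5
```

```bash
python3 la.py; python3 lid.py 0
```

```text
scene 540 166 angle [0.026 0.06  0.883] rmax 0.143
side 641 312 angle [0.019 0.042 0.069] rmax 0.163
[0.4542 0.1327 0.0653]
0.0 [0.454 0.134 0.066] lin [ 0.02 -0.   -0.01] [-0.17  0.57 -0.32  2.11  0.35  0.52 -0.65] 0.0
```

The reaction rose to 41 N with the fingertip at z = 0.0653, the shut height of 0.066, so the lid is home. Retreating straight up.

Emit:
apply_moves:
  linear:
    - [0,0,-0.1]
    - [0,0,-0.3]
    - [0,0,-0.6]
    - [0,0,-0.9]
    - [0,0,-1]
  delta_rot:
    - [0,0,0]
    - [0,0,0]
    - [0,0,0]
    - [0,0,0]
    - [0,0,0]

```text
clock: 18.17
position: [0.456, 0.1333, 0.1675]
tool_rot: [-3.139, -0.0, 1.665]
force: [1.1, 0.1, 1.3]
grip_width: -0.0003
finger_force: 0.0
```

Emit:
apply_moves:
  linear:
    - [0,0,-0.2]
    - [0,0,-0.4]
    - [0,0,-0.6]
    - [0,0,-0.6]
    - [0,0,-0.6]
  delta_rot:
    - [0,0,0]
    - [0,0,0]
    - [0,0,0]
    - [0,0,0]
    - [0,0,0]

```text
clock: 18.58
position: [0.4556, 0.1328, 0.2245]
tool_rot: [-3.137, 0.001, 1.664]
force: [0.2, 1.1, -0.7]
grip_width: 0.0
finger_force: 0.0
```

```bash
python3 la.py; python3 - <<'E'
from h import *
c=np.array([.5035,.139,.06]); Rb=R.from_euler('z',.094)
im,P=grab('side'); h=cv2.cvtColor(im,cv2.COLOR_RGB2HSV).astype(int)
Q=Rb.inv().apply((P-c).reshape(-1,3)).reshape(P.shape)
m=(abs(Q[...,0])<.08)&(abs(Q[...,1])<.074)&(Q[...,2]>-.01)&(Q[...,2]<.03)&(h[...,1]>110)
q=Q[m]
for a in np.arange(-.08,.08,.02):
    t=q[(q[:,0]>a)&(q[:,0]<a+.02)]; print(a.round(2),len(t),np.median(t[:,2]).round(4) if len(t) else '')
f=lambda i,x,y:cv2.resize(i[y:y+112,x:x+150],(400,300),interpolation=cv2.INTER_CUBIC)
cv2.imwrite('pics/v8.png',cv2.hconcat([f(im,165,160),f(im,230,110)])[:,:,::-1])
E
```

```text
scene 644 241 angle [0.038 0.061 0.09 ] rmax 0.259
side 871 420 angle [0.019 0.045 0.065] rmax 0.521
-0.08 286 0.0051
-0.06 171 0.0055
-0.04 49 0.006
-0.02 43 0.0054
0.0 47 0.0056
0.02 40 0.006
0.04 161 0.0059
0.06 71 0.0051
```

View pics/v8.png

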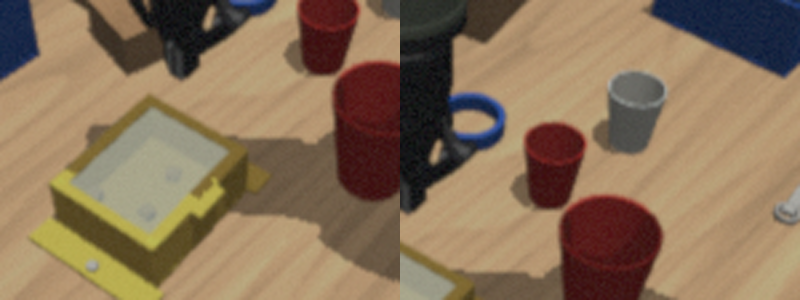

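The lid lies flat, at a constant 5–6 mm above the rim from hinge to free edge. The red cup at (555,165) stands upright, and nothing else has moved. Handing in.

```bash
python3 -c "
from workcell import workorder
print(workorder.job_done())"
```

```text
the job is handed in; nothing more can be done
None
```

I handed the job in with all six spacers in the kit box, the empty red cup upright on the bench and the lid pressed fully home; `job_done()` gave no verdict back.

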